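Close the work slide and press in a pedal's stomp switch

TASK

With the fingertips, push the yellow plate so that the work slide carries the red pedal enclosure fully home under the hand press's ram. Only then push the press's lever down to its stop, keep it there for a moment, let it spring back up, and move clear. Nothing is to be picked up or lifted, do not touch the freshly painted red enclosure, and leave the other things on the bench where they are.

Things in the scene. Friction and masses are not known exactly. Their poses are not given: they have to be found in the camera images.
- press: Green cast-iron hand press, bolted down. Origin on the bench straight below the ram; x runs front to back, y to the lever side, z up; offsets below are in these axes. In mm: base x -120 to 150, y -95 to 95, 22 high; column x 75 to 140 behind the ram; overhanging head x -45 to 135, y -40 to 40, heights 140 to 235. The steel ram (24 wide, end 123 high) comes down with the lever.
- work_slide (a joint): Aluminium work slide on the press base: 0 = fully out (its start), 0.085 m = fully home against its stop. It moves along the press's +x, takes about 3 N to push, has no spring and stays where it is left.
- push_face (a point): Centre of the front (-x) face of the yellow push plate that stands upright on the slide's tongue: plate 100 mm wide (y), 10 mm thick, heights 23 to 79 mm above the bench, this point at 55 mm. It moves with the slide: at x -220 mm out, -135 mm home, y 0. Push it towards +x.
- nest (a point): Centre of the floor of the slide's shallow nest, 32 mm above the bench, moves with the slide: x -85 mm out, 0 home. Nest walls 12 mm high; the enclosure has 3 mm play in it on each side.
- lever (a joint): Hinge of the press's steel lever (shaft along y at x 20, height 190 mm): 0 = up (rest, 30 degrees above level), grows as its grip is pushed down, 0.785 rad = stop at the bottom (15 degrees below level). A spring returns it; holding the grip down takes about 3 N at the top to 6 N at the bottom, plus a little damping.
- lever_grip (a point): Centre of the lever's black cylindrical grip, 28 mm diameter, 60 mm long along y. It swings about the shaft on a 190 mm radius, at y 150 mm: from x -145, height 285 mm when up to x -164, height 141 mm at the stop. Push on its top.
- enclosure: Glossy red die-cast pedal enclosure, 60 (x) x 112 (y) x 31 mm with a chrome stomp switch standing 18 mm above its top, loose in the nest of the slide, long side across. Origin at the centre of its underside. Rides with the slide; not to be touched or lifted.
- switch_a: Loose stomp switch, blue 18 mm body with chrome bush, 36 mm tall, upright; origin at the centre of its underside. Bystander.
- switch_b: Second stomp switch like the first. Bystander.
- knob_cap: Black bakelite knob cap, 26 mm diameter, 16 mm tall; origin at the centre of its underside. Bystander.
- nut_driver: Nut driver lying along its x: yellow handle 100 x 28 x 28 mm (x -80 to 20 mm), steel shaft and socket out to x 130 mm; origin on its underside. Bystander.
- bare_enclosure: Unpainted aluminium enclosure, 60 x 112 x 31 mm; origin at the centre of its underside. Bystander.

How it is judged:
By the outcome, as a careful person would: the job done as asked, in the order asked, and still so for the second after the job is handed in, with the robot touching nothing.
It also fails if it takes over 61 s, if anything falls off the work surface, if the arm or the gripper's body presses on something with over 40 N, if the wrist force passes 120 N, or if a joint passes its speed limit or range.

ROBOT

A 7-joint arm with a two-finger parallel gripper is mounted at the origin on the work surface. World frame = base frame: x ahead of the robot, y to its left, z up, the work surface at z = 0. Lengths are in m, angles in rad, forces in N, time in s.
With the tool pointing down it reaches from about 0.425 to 0.95 m from the base axis. Payload 4.7 kg.
Tool frame: the origin (TCP) lies where the fingers leave the gripper's body, on its centre line; the fingertips stand 73 mm ahead of it and the grasp point (between the pads) lies 54 mm ahead of it; z points along the fingers, y is the line along which they close (so a half turn about z gives the same grasp; the last joint's range is limited). The gripper opens to 85 mm and grips with 20 to 120 N. Pads are 22 mm wide; open, the fingers measure 114 mm over their backs; the gripper's body (76 mm by 85 mm) begins 54 mm behind the grasp point. The pads swing forward as they close: fully open they stand 13 mm farther back than shut.
Start: joints at [1.268, 0.469, -0.049, 1.532, 0.024, 1.141, -0.082], TCP at [0.183, -0.65, 0.304] pointing down, gripper open.
Joint ranges: [-2.59, 2.59], [-0.33, 1.99], [-1.39, 1.29], [0.1, 2.45], [-1.04, 4.18], [0.21, 1.99], [-2.66, 2.66]. Speed limits (rad/s): [2.57, 2.57, 3.14, 3.14, 3.14, 3.14, 3.14].

INTERFACE

Orientations are given as a unit quaternion [w, x, y, z].
In Python, from station import robot gives the robot as it stands.
- The arm moves only by the tool play_rows, never from a script. Its argument "increments" is a list of rows, each a list of 3 entries, a list of its own where there are three numbers: the finger opening in m, from 0 to 0.0854, then the shift along the tool's x, y, z in m, then the turn about the tool's z in rad. In form: [[claw, [tx, ty, tz], turn], ...]. A call has 1 to 20 rows; each row is the pose to reach, as a shift and turn from the pose commanded when the call began, along the tool's axes at that moment; what a row does not reach only later rows make up. A row lasts 1/8 s, in which the tool goes at most 62.5 mm and 10.7 degrees, less where a joint would pass 70% of its speed; a pose out of reach is approached as far as the arm can. A call with a gripper value outside its range is refused whole. The fingers move at their own pace and stop on an object; "grip_force" is the grip in N (left out, the last holds). Time passes only in rows, so rows that repeat a pose let the fingers close. It gives the time, the measured TCP pose, the force, the opening and the grip force at its end, in the units of the state.
- robot.get_state(): the state, without advancing time (a new reading comes with each control period).
- robot.snapshot(name): name is "scene" or "top" or "wrist"; returns the picture (400x640x3 uint8, blue, green, red); there is no depth.
- robot.calibration(name): a dict with "K" (3x3 intrinsics, pixels), "eye" and "rotation" of the camera in the world; the wrist camera has in their place "T_tool_cam" (4x4, takes a point from camera to tool coordinates, whose origin is the TCP and whose axes are the flange's). Camera axes: x right, y down, z forward; pixel columns grow to the right and rows downward; lengths in m; the calibration is good to about 2 mm. A picture is of the moment at which its call begins: read the wrist's pose just before it. calibration takes no time and is no camera call.
- robot.hand_in(): hands the job in; it is judged then, once.
The state is a dict: "time_s": time; "qpos": joint angles; "dq": joint speeds; "tau": joint torques, N m; "eef_pos": TCP position; "eef_rot": TCP orientation; "wrist_force": force on the tool from outside, world axes, zero at the start; "moment": the same for the moment, N m; "opening": opening from 0.0 (shut) to 1.0 (fully open); "grip_force": force on a finger pad.
Only numpy, scipy, OpenCV 4.12 (cv2) and the standard library are available. Lean on these libraries where they do the work, as an engineer would, in place of code of your own. Each camera call takes 0.05 s, during which the arm holds its last target. There are 200 camera calls.

## Working session

There is one attempt and no reset: what is moved stays moved. The work goes in short steps, Python scripts to look and compute and a tool call to move; the robot and the scene stay as the last step left them, time stands still between calls to the robot, and variables do not carry over. Pictures are saved under pics/ and viewed, at most 10 in all, crops included, and the job is handed in when it is done.

Besides the shell and the picture viewer there is one more tool, called after "Request:" in YAML: its name, and indented under it one key for each argument. play_rows: Moves the arm, as the interface text tells. Its arguments: {"type":"object","properties":{"increments":{"type":"array","items":{"type":"array"}},"grip_force":{"type":"number"}},"required":["increments"]}

```bash
mkdir -p pics
python3 - <<'E'
from station import robot
import cv2,numpy as np
np.set_printoptions(precision=4,suppress=True)
for n in ["scene","top"]:
    cv2.imwrite(f"pics/{n}0.png",robot.snapshot(n))
    c=robot.calibration(n);print(n,c["K"],c["eye"],c["rotation"])
s=robot.get_state();print(s["time_s"],s["eef_pos"],s["eef_rot"],s["opening"])
E
```

```text
scene [[387.7198   0.     318.0134]
 [  0.     387.7198 198.9185]
 [  0.       0.       1.    ]] [ 0.7219 -0.5425  1.1296] [-0.2664  0.9557  0.1211 -0.0329]
top [[428.8181   0.     320.7053]
 [  0.     428.8181 192.6735]
 [  0.       0.       1.    ]] [0.4088 0.0062 1.3502] [-0.0653  0.7121 -0.6975  0.0463]
0.1 [ 0.1824 -0.6495  0.303 ] [-0.0009  0.9906  0.1365 -0.0002] 0.9987935676424722
```

View pics/scene0.png

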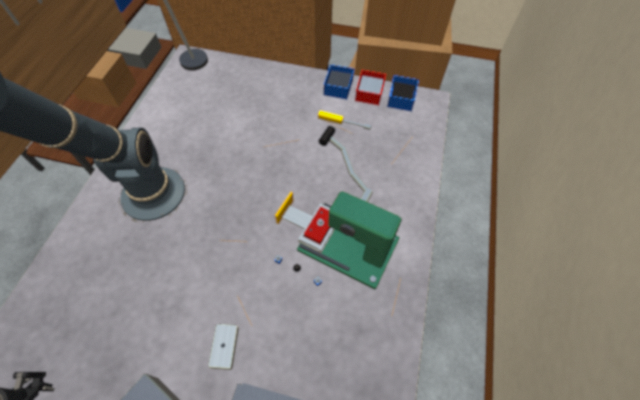

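View pics/top0.png

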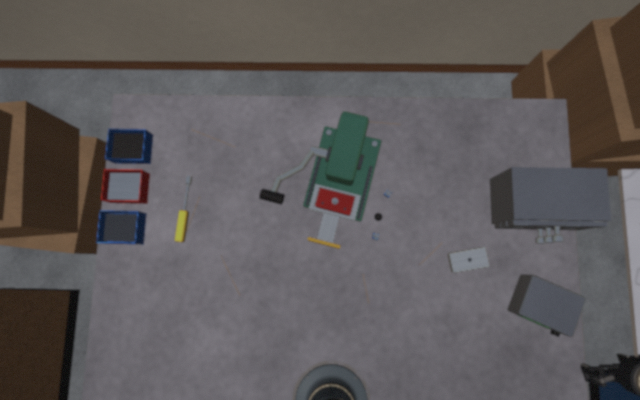

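The top view shows the yellow plate at about (324,242), the enclosure at (335,202), the lever grip at (272,196) and the press head at (347,147). The switches and knob are at (387,195), (375,236) and (378,216). I'll enlarge both views.

Run:
```python
import cv2
a=cv2.imread("pics/top0.png")[100:260,250:400];cv2.imwrite("pics/c1.png",cv2.resize(a,None,fx=3.75,fy=3.75,interpolation=cv2.INTER_CUBIC)) 
a=cv2.imread("pics/scene0.png")[110:300,260:420];cv2.imwrite("pics/c2.png",cv2.resize(a,None,fx=3,fy=3,interpolation=cv2.INTER_CUBIC))
```

```text
(no output)
```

View pics/c1.png

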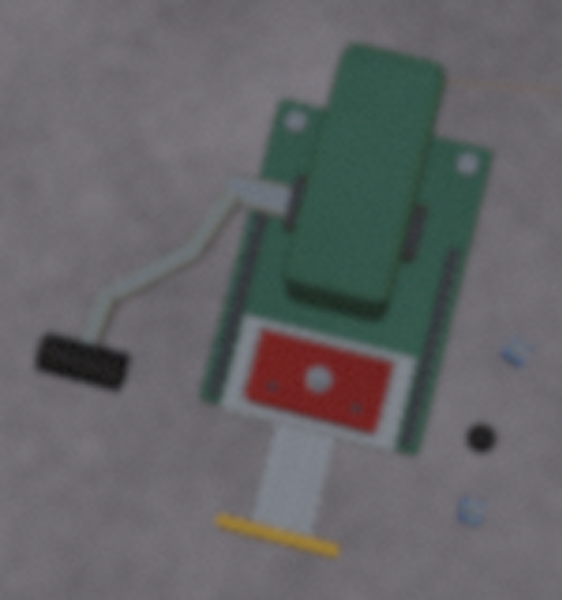

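View pics/c2.png

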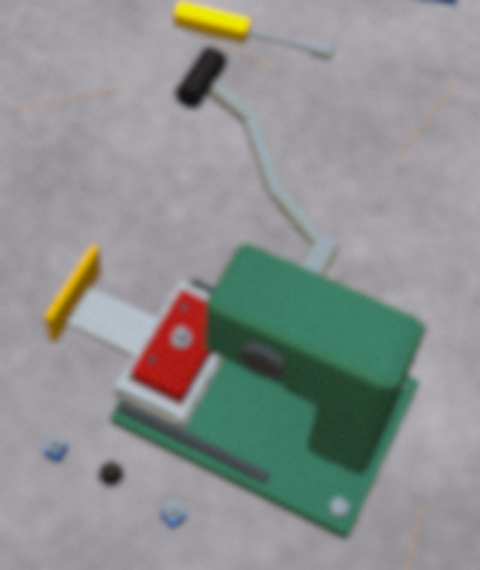

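The crops show these features.
- **Top crop:** plate ends (217,520) and (339,549), base corners (203,400), (415,453), (283,100) and (492,150), grip (83,362), enclosure switch (319,379).
- **Scene crop:** grip (202,77), enclosure switch (181,337), base corners (113,413), (347,528) and (416,382).

Next I'll fit the press pose to them.

```bash
cat > h.py <<'E'
from station import robot
import numpy as np
from scipy.optimize import least_squares
from scipy.spatial.transform import Rotation as R
np.set_printoptions(precision=4,suppress=True)
def proj(n,P):
    c=robot.calibration(n);r=R.from_quat(np.array(c["rotation"])[[1,2,3,0]]).as_matrix()
    q=(np.atleast_2d(P)-c["eye"])@r;q=q@np.array(c["K"]).T;return q[:,:2]/q[:,2:]
E
python3 - <<'E'
from h import *
T=[(217,520,-215,50,79),(339,549,-215,-50,79),(203,400,-120,95,22),(415,453,-120,-95,22),(283,100,150,95,22),(492,150,150,-95,22),(83,362,-145,150,285),(319,379,-85,0,81)]
S=[(202,77,-145,150,285),(181,337,-85,0,81),(113,413,-120,-95,22),(347,528,150,-95,22),(416,382,150,95,22),(98,248,-215,50,79)]
T,S=np.array(T,float),np.array(S,float)
def W(p,X):
    c,s=np.cos(p[2]),np.sin(p[2]);X=X/1000
    return np.c_[p[0]+c*X[:,0]-s*X[:,1],p[1]+s*X[:,0]+c*X[:,1],X[:,2]]
def f(p):
    return np.r_[(proj("top",W(p,T[:,2:]))-(T[:,:2]/3.75+[250,100])),(proj("scene",W(p,S[:,2:]))-(S[:,:2]/3+[260,110]))].ravel()
r=least_squares(f,[.7,0,-.2],loss="soft_l1");p=r.x
print(p);print(f(p).reshape(-1,2))
P=np.array([[-220,0,55],[-135,0,55],[-145,150,285],[-164,150,141]],float)
print(W(p,P))
E
```

```text
[ 0.6722 -0.0206 -0.2359]
[[-0.2442 -0.7429]
 [ 0.0241  0.2134]
 [-1.4839 -0.9625]
 [ 1.1044  0.2822]
 [-0.8477 -1.5289]
 [ 1.032  -0.6468]
 [-0.0722 -0.0895]
 [-0.0203 -1.1587]
 [-1.3373  0.1892]
 [-0.7069 -2.1725]
 [-2.4357  0.7033]
 [-0.3426  2.211 ]
 [ 0.7958 -0.9858]
 [-1.6622 -1.2436]]
[[0.4583 0.0308 0.055 ]
 [0.541  0.011  0.055 ]
 [0.5663 0.1591 0.285 ]
 [0.5478 0.1636 0.141 ]]
```

The fit is consistent to about 1 px (3 mm). The grey boxes on the right lie near the start pose, so I'll check their height before moving, and get the bystander positions.

Run:
```python
from h import *
def tri(a,b):
    r=least_squares(lambda X:np.r_[proj("top",X)[0]-a,proj("scene",X)[0]-b],[.4,-.5,.1]);return r.x,r.fun
for a in [(530,275),(513,312)]: print(tri(a,(148,376)))
for a in [(512,170),(492,226),(492,200)]: print(tri(a,(236,386)))
def plane(uv,z): return least_squares(lambda X:proj("top",np.r_[X,z])[0]-uv,[.5,0]).x
for uv,z in [((387,195),.03),((375,236),.03),((378,216),.016),((469,260),.03),((181,226),.03)]: print(uv,plane(uv,z))
print(robot.get_state()["qpos"])
import cv2;cv2.imwrite("pics/c3.png",cv2.resize(np.hstack([cv2.imread("pics/top0.png")[150:400,440:640],cv2.imread("pics/scene0.png")[150:400,0:270]]),None,fx=1.7,fy=1.7))
```

```text
(array([ 0.3605, -0.5225,  0.2124]), array([ 7.2694,  9.9107, 10.2164, -1.6864]))
(array([ 0.2719, -0.5283,  0.0429]), array([ 0.531 ,  0.7108,  0.7655, -0.1229]))
(array([ 0.585 , -0.4845,  0.2663]), array([15.097 , 25.0053, 22.9416, -4.8558]))
(array([ 0.5082, -0.4884,  0.0361]), array([ 3.5362,  5.6467,  5.5123, -1.1198]))
(array([ 0.5455, -0.4813,  0.1108]), array([10.3016, 16.8168, 16.0697, -3.3473]))
(387, 195) [ 0.6153 -0.1619]
(375, 236) [ 0.4877 -0.1251]
(378, 216) [ 0.5508 -0.1356]
(469, 260) [ 0.4215 -0.408 ]
(181, 226) [0.5059 0.4756]
[ 1.2681  0.4694 -0.0486  1.5336  0.0241  1.141  -0.0823]
```

View pics/c3.png

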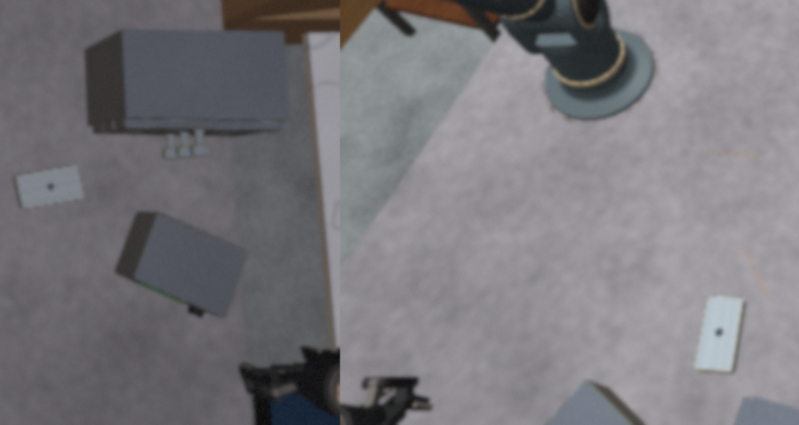

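The small box is about 0.08 m high and the big one about 0.18 m. I'll rise first, then carry the tool over with the fingers shut.

Request:
play_rows:
  increments:
    - [0,[0,0,-0.05],0]
    - [0,[0,0,-0.08],0]
    - [0,[0.05,-0.036,-0.08],0.1]
    - [0,[0.09,-0.065,-0.08],0.2]
    - [0,[0.13,-0.094,-0.08],0.3]
    - [0,[0.17,-0.123,-0.08],0.4]
    - [0,[0.21,-0.152,-0.08],0.51]
    - [0,[0.25,-0.181,-0.08],0.51]
    - [0,[0.29,-0.21,-0.08],0.51]
    - [0,[0.33,-0.239,-0.08],0.51]
    - [0,[0.37,-0.268,-0.08],0.51]
    - [0,[0.414,-0.299,-0.08],0.51]
    - [0,[0.414,-0.299,-0.08],0.51]
    - [0,[0.414,-0.299,-0.08],0.51]

```text
time_s: 1.85
eef_pos: [0.4999, -0.2505, 0.3835]
eef_rot: [0.0, 0.993, -0.118, -0.001]
wrist_force: [-0.5, -0.4, 0.0]
opening: -0.0
grip_force: 0.0
```

Run:
```python
from h import *
s=robot.get_state();q=np.array(s["eef_rot"]);M=R.from_quat(q[[1,2,3,0]]).as_matrix()
print(s["time_s"],s["eef_pos"],M,s["qpos"],s["opening"])
p=[.6722,-.0206,-.2359];c,sn=np.cos(p[2]),np.sin(p[2])
for x,y,z in [(-275,0,.22),(-275,0,.122),(-231,0,.122),(-146,0,.122)]:
    W=np.array([p[0]+(c*x-sn*y)/1e3,p[1]+(sn*x+c*y)/1e3,z]);print(W,np.hypot(*W[:2]),M.T@(W-s["eef_pos"]))
```

```text
1.85 [ 0.4999 -0.2505  0.3835] [[ 0.9722 -0.2342 -0.0011]
 [-0.2342 -0.9722 -0.0003]
 [-0.001   0.0006 -1.    ]] [ 0.5766  0.2299 -0.2276  1.6961  0.0555  1.2228 -1.4714] -1.6788639839493538e-05
[0.4048 0.0437 0.22  ] 0.40716522166047964 [-0.1611 -0.2638  0.1635]
[0.4048 0.0437 0.122 ] 0.40716522166047964 [-0.161  -0.2638  0.2615]
[0.4476 0.0334 0.122 ] 0.4488412936585215 [-0.117  -0.2639  0.2615]
[0.5302 0.0135 0.122 ] 0.530415968457535 [-0.032  -0.2639  0.2614]
```

Request:
play_rows:
  increments:
    - [0,[-0.025,-0.045,0],0]
    - [0,[-0.05,-0.09,0],0]
    - [0,[-0.075,-0.14,0],0]
    - [0,[-0.1,-0.185,0],0]
    - [0,[-0.12,-0.225,0],0]
    - [0,[-0.14,-0.264,0.01],0]
    - [0,[-0.14,-0.264,0.06],0]
    - [0,[-0.14,-0.264,0.11],0]
    - [0,[-0.14,-0.264,0.16],0]
    - [0,[-0.14,-0.264,0.2],0]
    - [0,[-0.14,-0.264,0.2],0]
    - [0,[-0.14,-0.264,0.2],0]

```text
time_s: 3.35
eef_pos: [0.4269, 0.0387, 0.1851]
eef_rot: [-0.0, 0.993, -0.119, 0.001]
wrist_force: [0.4, 0.2, -0.2]
opening: -0.0
grip_force: 0.0
```

Run:
```python
from h import *
import cv2
s=robot.get_state();q=np.array(s["eef_rot"]);M=R.from_quat(q[[1,2,3,0]]).as_matrix()
a=robot.snapshot("top")[120:280,250:400];cv2.imwrite("pics/c4.png",cv2.resize(a,None,fx=3.5,fy=3.5,interpolation=cv2.INTER_CUBIC))
p=[.6722,-.0206,-.2359];c,sn=np.cos(p[2]),np.sin(p[2])
d=np.array(s["eef_pos"])[:2]-p[:2];print(s["eef_pos"],s["qpos"],"press",c*d[0]+sn*d[1],-sn*d[0]+c*d[1])
```

```text
[0.4269 0.0387 0.1851] [ 0.2137  0.2662 -0.4614  2.1936  0.1807  0.7145 -2.1792] press -0.25235196265162396 0.0003783829343091405
```

View pics/c4.png

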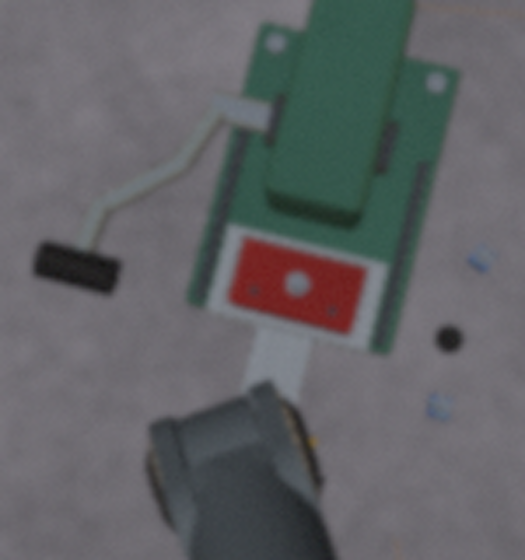

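The tool is in line with the plate, which the arm now hides, and the fingers are about 20 mm in front of its face. I'll descend and push.

Request:
play_rows:
  increments:
    - [0,[0,0,0.03],0]
    - [0,[0,0,0.063],0]
    - [0,[0,0,0.063],0]
    - [0,[0.008,0,0.063],0]
    - [0,[0.016,0,0.063],0]
    - [0,[0.02,0,0.063],0]
    - [0,[0.024,0,0.063],0]
    - [0,[0.03,0,0.063],0]
    - [0,[0.036,0,0.063],0]
    - [0,[0.036,0,0.063],0]

```text
time_s: 4.65
eef_pos: [0.4616, 0.0307, 0.1208]
eef_rot: [-0.0, 0.993, -0.118, 0.0]
wrist_force: [-0.6, -0.4, -0.9]
opening: 0.0
grip_force: 0.2
```

Request:
play_rows:
  increments:
    - [0,[0.007,0,0],0]
    - [0,[0.014,0,0],0]
    - [0,[0.021,0,0],0]
    - [0,[0.028,0,0],0]
    - [0,[0.035,0,0],0]
    - [0,[0.042,0,0],0]

```text
time_s: 5.4
eef_pos: [0.502, 0.0209, 0.1207]
eef_rot: [0.0, 0.993, -0.118, -0.0]
wrist_force: [-3.3, 0.7, -0.8]
opening: -0.0
grip_force: 1.8
```

The force is 3.3 N, so the slide is being pushed. It should be about 28 mm from home.

Request:
play_rows:
  increments:
    - [0,[0.006,0,0],0]
    - [0,[0.012,0,0],0]
    - [0,[0.017,0,0],0]
    - [0,[0.02,0,0],0]
    - [0,[0.022,0,0],0]
    - [0,[0.024,0,0],0]

```text
time_s: 6.15
eef_pos: [0.5251, 0.0154, 0.1208]
eef_rot: [0.0, 0.993, -0.118, -0.0]
wrist_force: [-2.8, -0.1, -2.8]
opening: -0.0
grip_force: 1.6
```

Request:
play_rows:
  increments:
    - [0,[0.001,0,0],0]
    - [0,[0.002,0,0],0]
    - [0,[0.003,0,0],0]
    - [0,[0.004,0,0],0]

```text
time_s: 6.65
eef_pos: [0.529, 0.0145, 0.1209]
eef_rot: [0.0, 0.993, -0.118, -0.0]
wrist_force: [-3.1, -0.1, -2.6]
opening: -0.004
grip_force: 1.5
```

Request:
play_rows:
  increments:
    - [0,[0.001,0,0],0]
    - [0,[0.002,0,0],0]
    - [0,[0.003,0,0],0]

```text
time_s: 7.02
eef_pos: [0.5316, 0.0139, 0.1209]
eef_rot: [0.0, 0.993, -0.118, -0.001]
wrist_force: [-5.7, 1.1, 0.4]
opening: -0.002
grip_force: 3.0
```

Request:
play_rows:
  increments:
    - [0,[0.001,0,0],0]
    - [0,[0.002,0,0],0]
    - [0,[0.002,0,0],0]

```text
time_s: 7.4
eef_pos: [0.5318, 0.0139, 0.1209]
eef_rot: [0.001, 0.993, -0.118, -0.002]
wrist_force: [-9.2, 1.2, 4.3]
opening: -0.0
grip_force: 4.7
```

It has hit a hard stop: the tool stopped moving while the force rose to 9 N, and the plate face sits at its home position. I'll back off, rise, and look from above before going over the lever.

Request:
play_rows:
  increments:
    - [0,[-0.01,0,0],0]
    - [0,[-0.035,0,0],0]
    - [0,[-0.05,0,-0.02],0]
    - [0,[-0.05,0,-0.07],0]
    - [0,[-0.05,0,-0.12],0]
    - [0,[-0.05,0,-0.17],0]
    - [0,[-0.05,0,-0.22],0]
    - [0,[-0.05,0,-0.27],0]
    - [0,[-0.05,-0.02,-0.3],0]
    - [0,[-0.05,-0.06,-0.31],0]
    - [0,[-0.05,-0.1,-0.31],0]
    - [0,[-0.05,-0.15,-0.31],0]
    - [0,[-0.05,-0.15,-0.31],0]
    - [0,[-0.05,-0.15,-0.31],0]

```text
time_s: 9.15
eef_pos: [0.5208, 0.1708, 0.4314]
eef_rot: [-0.0, 0.993, -0.118, 0.001]
wrist_force: [-0.1, -0.7, -0.6]
opening: -0.003
grip_force: 0.0
```

Run:
```python
from h import *
import cv2
s=robot.get_state()
def cr(n,y,x): return cv2.resize(robot.snapshot(n)[y:y+160,x:x+130],None,fx=3,fy=3,interpolation=cv2.INTER_CUBIC)
cv2.imwrite("pics/c5.png",np.hstack([cr("top",100,255),cr("scene",110,280)]))
p=[.6722,-.0206,-.2359];c,sn=np.cos(p[2]),np.sin(p[2])
d=np.array(s["eef_pos"])[:2]-p[:2];print(s["eef_pos"],s["qpos"],"press",c*d[0]+sn*d[1],-sn*d[0]+c*d[1])
```

```text
[0.5208 0.1708 0.4314] [ 0.096   0.2206 -0.5902  1.6303  0.127   1.327  -2.3205] press -0.19191236205002551 0.15067653351202345
```

View pics/c5.png

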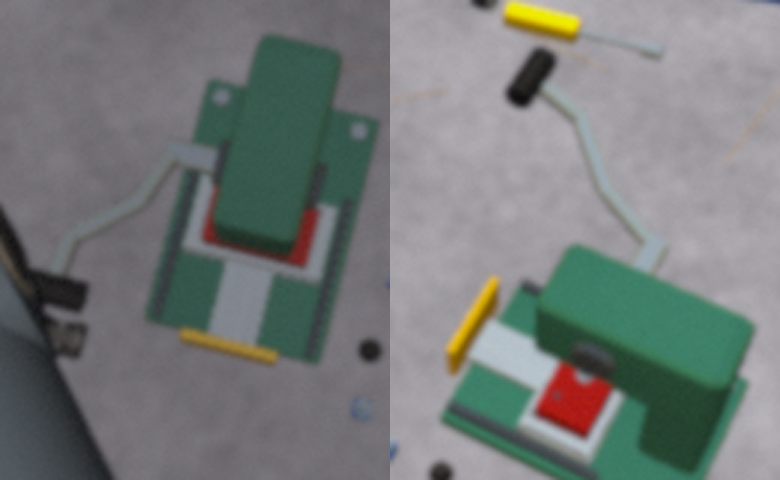

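The plate is at the base's front edge and the enclosure is under the ram, so the slide is home. Nothing else has moved. Next I'll press the lever along its arc, stopping first at level to check the force.

Request:
play_rows:
  increments:
    - [0,[0.025,0,0],0]
    - [0,[0.045,0,0.02],0]
    - [0,[0.045,0,0.045],0]
    - [0,[0.045,0,0.057],0]
    - [0,[0.043,0,0.066],0]
    - [0,[0.038,0,0.077],0]
    - [0,[0.034,0,0.089],0]
    - [0,[0.029,0,0.105],0]
    - [0,[0.025,0,0.121],0]
    - [0,[0.023,0,0.137],0]
    - [0,[0.022,0,0.154],0]

```text
time_s: 10.62
eef_pos: [0.5408, 0.1669, 0.2784]
eef_rot: [-0.0, 0.993, -0.118, 0.0]
wrist_force: [-5.9, 1.2, 6.7]
opening: 0.003
grip_force: 3.2
```

Request:
play_rows:
  increments:
    - [0,[0.001,0,0.012],0]
    - [0,[0.002,0,0.023],0]
    - [0,[0.003,0,0.033],0]
    - [0,[0.004,0,0.041],0]
    - [0,[0.006,0,0.047],0]

```text
time_s: 11.25
eef_pos: [0.5468, 0.1655, 0.2312]
eef_rot: [-0.0, 0.993, -0.117, -0.0]
wrist_force: [-3.9, 1.0, 5.9]
opening: -0.002
grip_force: 2.8
```

Request:
play_rows:
  increments:
    - [0,[0,0,0.002],0]
    - [0,[0,0,0.004],0]
    - [0,[0,0,0.004],0]

```text
time_s: 11.62
eef_pos: [0.5474, 0.1652, 0.2275]
eef_rot: [-0.001, 0.993, -0.118, 0.001]
wrist_force: [-3.0, 0.5, 5.7]
opening: 0.002
grip_force: 2.7
```

Request:
play_rows:
  increments:
    - [0,[0,0,0.001],0]
    - [0,[0,0,0.002],0]
    - [0,[0,0,0.003],0]
    - [0,[0,0,0.003],0]

```text
time_s: 12.12
eef_pos: [0.5475, 0.1654, 0.2267]
eef_rot: [-0.0, 0.993, -0.118, 0.001]
wrist_force: [-7.3, -1.0, 17.9]
opening: -0.001
grip_force: 9.1
```

It is at the stop: 17.9 N with no further motion, at the predicted height. I'll hold it, then let the lever follow the fingers up along the arc.

Request:
play_rows:
  increments:
    - [0,[0,0,0],0]
    - [0,[0,0,0],0]
    - [0,[0,0,0],0]
    - [0,[0,0,0],0]
    - [0,[0,0,0],0]
    - [0,[0,0,0],0]
    - [0,[0,0,0],0]
    - [0,[0,0,0],0]

```text
time_s: 13.12
eef_pos: [0.5475, 0.1654, 0.2266]
eef_rot: [-0.0, 0.993, -0.118, 0.001]
wrist_force: [-8.1, -1.1, 18.1]
opening: 0.003
grip_force: 9.1
```

Request:
play_rows:
  increments:
    - [0,[-0.002,0,-0.01],0]
    - [0,[-0.004,0,-0.022],0]
    - [0,[-0.005,0,-0.036],0]
    - [0,[-0.006,0,-0.054],0]
    - [0,[-0.005,0,-0.071],0]
    - [0,[-0.003,0,-0.087],0]
    - [0,[0.001,0,-0.103],0]
    - [0,[0.006,0,-0.119],0]
    - [0,[0.012,0,-0.135],0]
    - [0,[0.017,0,-0.149],0]
    - [0,[0.017,0,-0.16],0]
    - [0,[0.017,0,-0.18],0]
    - [0,[0.017,0,-0.21],0]
    - [0,[-0.02,0,-0.23],0]
    - [0,[-0.06,0,-0.23],0]
    - [0,[-0.09,0.02,-0.23],0]
    - [0,[-0.09,0.05,-0.23],0]
    - [0,[-0.09,0.09,-0.23],0]
    - [0,[-0.09,0.09,-0.23],0]
    - [0,[-0.09,0.09,-0.23],0]

```text
time_s: 15.62
eef_pos: [0.4387, 0.0988, 0.4529]
eef_rot: [-0.0, 0.993, -0.117, -0.0]
wrist_force: [0.4, -0.3, 0.5]
opening: -0.002
grip_force: 0.0
```

Run:
```python
from h import *
import cv2
print(robot.get_state()["time_s"])
def cr(n,y,x): return cv2.resize(robot.snapshot(n)[y:y+180,x:x+150],None,fx=2.6,fy=2.6,interpolation=cv2.INTER_CUBIC)
cv2.imwrite("pics/c6.png",np.hstack([cr("top",90,255),cr("scene",110,260)]))
```

```text
15.625
```

View pics/c6.png

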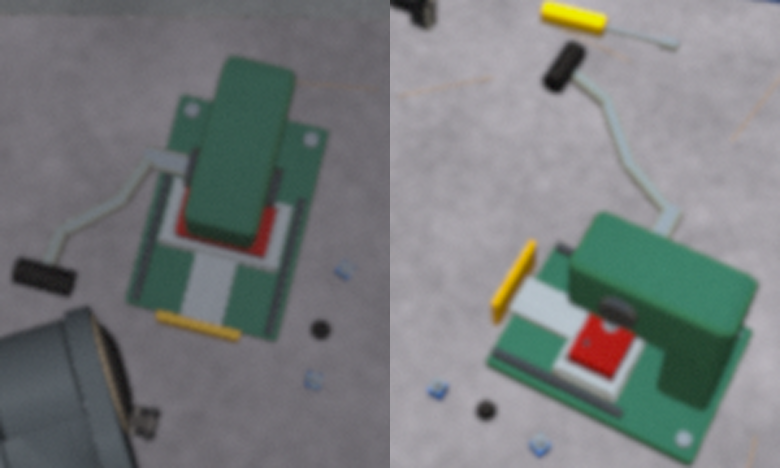

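The lever is back up with its grip at (44,276) in the top view, the slide is still home, the bystanders are where they were, and the arm is clear. I'm handing in.

```bash
python3 -c "
from station import robot
print(robot.hand_in())"
```

```text
the job is handed in; nothing more can be done
None
```

The job is done and handed in at about 16 s of the 61 s limit: the slide was pushed fully home first, then the lever was pressed to its stop, held for about 1 s and let back up, and the arm was moved clear with nothing else disturbed.

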